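# Find the full tin in the ingredient case

## Task

Slide the clear cover of the ingredient case fully open along its track and leave it open. Then pick up the three identical closed tins one after the other, beginning with the one nearest the parked cover and working away from it, lifting each a few centimetres clear of the case floor to feel its weight and setting the lighter ones back upright in the same bay without dropping them. Finish while still holding the heaviest tin up, upright and still in the gripper, its bottom at least 10 cm above the case's rim, and leave the jars, bottle, can, mug and bowl where they stand.

Things in the scene. Friction and masses are not known exactly. Their poses are not given: they have to be found in the camera images.
- case: fixed open-topped steel case, 210 mm (x) x 720 mm (y), rim 105 mm high, walls 5 mm, inner floor 6 mm above the counter. Origin: centre of its underside; at yaw 0 its x points away from the robot, y to the robot's left. A cross wall at y = 0 parts it into the tin bay (y < 0, 350 x 200 mm inside) and the parking bay (y > 0), over which the open cover lies
- cover (a joint): clear cover with metal ends sliding on the case's rim along the case's +y: 0 = shut over the tin bay, 0.34 (m) = fully open, at its stop over the parking bay. It starts 0 to 0.04 open, needs about 2 to 4 N to slide and stays where it is left. It is 206 x 355 mm, its top 113 mm above the counter
- cover_handle (a point): centre of the bar of the cover's bridge handle: a round steel bar 12 mm thick, 100 mm long across the case (along the case's x), 155 mm above the counter, on a leg at each end, 36 mm free under it down to the cover. At the cover's middle; it moves with the cover
- tin_1: closed square tin of plain metal, 56 x 56 mm, 95 mm tall plus a 2 mm disc on the lid, like the other two outside; one of the three is at least 300 g heavier than the others (all 0.18 to 0.8 kg); the packing inside shifts 2 mm. Origin: centre of its underside, z up, x and y square to its sides. On the floor of the tin bay, nearest the parking bay, 35 mm or more from any neighbour
- tin_2: closed square tin of plain metal, 56 x 56 mm, 95 mm tall plus a 2 mm disc on the lid, like the other two outside; one of the three is at least 300 g heavier than the others (all 0.18 to 0.8 kg); the packing inside shifts 2 mm. Origin: centre of its underside, z up, x and y square to its sides. On the floor of the tin bay, the middle of the row along the case
- tin_3: closed square tin of plain metal, 56 x 56 mm, 95 mm tall plus a 2 mm disc on the lid, like the other two outside; one of the three is at least 300 g heavier than the others (all 0.18 to 0.8 kg); the packing inside shifts 2 mm. Origin: centre of its underside, z up, x and y square to its sides. On the floor of the tin bay, farthest from the parking bay
- spice_jar: small jar, 36 mm across, 55 mm tall, in the tin bay by the far wall between the second and the third tin; origin under its centre. To be left alone
- paste_jar: jar, 56 mm across, 70 mm tall, in the parking bay under the open cover; origin under its centre. To be left alone
- sauce_bottle: sauce bottle, 66 mm across, 220 mm tall, on the counter beyond the case; origin under its centre. To be left alone
- pickle_jar: jar, 76 mm across, 120 mm tall, on the counter beyond the case; origin under its centre. To be left alone
- food_can: can, 74 mm across, 100 mm tall, on the counter left of the robot; origin under its centre. To be left alone
- mug: mug, 80 mm across, 90 mm tall, on the counter right of the case; origin under its centre. To be left alone
- bowl: steel bowl, 130 mm across, 50 mm tall, on the counter right of the robot; origin under its centre. To be left alone

How it is judged:
By the outcome, as a careful person would: the job done as asked, in the order asked, and still so for the second after the job is handed in, while the arm keeps its last pose, push and grip.
It also fails if it takes over 72 s, if anything falls off the work surface, if the arm or the gripper's body presses on something with over 40 N, if the wrist force passes 120 N, or if a joint passes its speed limit or range.

## Robot

A 6-joint arm with a two-finger parallel gripper is mounted at the origin on the work surface. World frame = base frame: x ahead of the robot, y to its left, z up, the work surface at z = 0. Lengths are in m, angles in rad, forces in N, time in s.
With the tool pointing down it reaches from about 0.3 to 0.775 m from the base axis. Payload 14.6 kg.
Tool frame: the origin (TCP) lies at the very end of the fingers, on their centre line; the grasp point (between the pads) lies 19 mm behind it (ctrl.hold_point_z is the z of the grasp point in the tool frame, in m); z points along the fingers, y is the direction in which the jaws open and shut (so a half turn about z gives the same grasp; the last joint's range is limited). The gripper opens to 94 mm and grips with 3 to 60 N. Pads are 16 mm wide; open, the fingers measure 119 mm over their backs; the gripper's body (75 mm by 177 mm) begins 78 mm behind the grasp point.
Start: joints at [-1.388, 0.3, 1.521, -0, 1.321, -0.067], TCP at [0.136, -0.533, 0.205] pointing down, gripper open.
Joint ranges: [-3.03, 3.03], [-0.79, 2.21], [0.23, 2.52], [-1.04, 4.18], [0, 3.07], [-2.55, 2.55]. Speed limits (rad/s): [2.22, 2.22, 2.57, 3.14, 3.14, 3.14].

## Interface

Orientations are given as [roll, pitch, yaw] about the fixed x, y, z axes, in that order (R = Rz(yaw) Ry(pitch) Rx(roll)).
In Python, from station import ctrl, cams, hand_in gives the robot as it stands.
- The arm moves only by the tool servo_tool, never from a script. Its argument "rows" is a list of rows, each a list of 7 numbers: the shift along the world's x, y, z in m, then the turn, a rotation vector about the world's x, y, z in rad, then the gripper command: -1 is shut, 1 is fully open, values between are in proportion. A call has exactly 8 rows; each row is the pose to reach, as a shift and turn from the pose measured when the call began; what a row does not reach only later rows make up. A row lasts 1/12 s, in which the tool goes at most 41.7 mm and 7.16 degrees, less where a joint would pass 70% of its speed; a pose out of reach is approached as far as the arm can. A call with a gripper value outside its range is refused whole. The fingers move at their own pace and stop on an object; "newtons" is the grip in N (left out, the last holds). Time passes only in rows, so rows that repeat a pose let the fingers close, or fill a call up. It gives the time, the measured TCP pose, the force and the opening at its end, in the units of the state.
- ctrl.get_obs(): the state, without advancing time (a new reading comes with each control period).
- cams.camera(name): name is "scene" or "top" or "wrist"; returns a dict with "image" (480x640x3 uint8, red, green, blue), "depth" (480x640 float32, m along the optical axis (not along the pixel's ray), 0 where there is no reading), "fx", "fy", "cx", "cy" (pixels), "dist_coeffs" ([k1, k2, p1, p2, k3] as OpenCV has them; the pictures are not rectified), "rvec" (rotation vector, rad) and "tvec" (3), from world to camera coordinates, as OpenCV has them; the wrist camera has in their place "hand_eye" (4x4, takes a point from camera to tool coordinates, whose origin is the TCP and whose axes are the flange's). Camera axes: x right, y down, z forward; pixel columns grow to the right and rows downward; lengths in m; the calibration is good to about 2 mm. A picture is of the moment at which its call begins: read the wrist's pose just before it.
- hand_in(): hands the job in, once; it reports no verdict.
Trained networks look in a picture, given as the dict that the camera call returned (one of the last four; its "shot" number tells which), for a name from the list of things; names that differ only in an ending like _2 or _b are one class to them, and where a whole thing is asked for, a point or a joint stands for the part that bears it (a point fixed in the world has none). Each returns a list of dicts, best first, with "p" (0 to 1); they miss things now and then, are a little off and sometimes report something else, mostly with a low value. They report only what shows in the picture. A call takes as long as a camera call.
- cams.spot_in(picture, name): "box" ([left, top, right, bottom] as shares, 0 to 1, of the picture: columns of its width, rows of its height, round what is visible of it).
- cams.place_of(picture, name): "at" ([column, row] as shares, 0 to 1, of the picture: columns of its width, rows of its height: a listed point, or the origin of a listed thing).
The state is a dict: "time_s": time; "qpos": joint angles; "joint_vel": joint speeds; "tau": joint torques, N m; "ee_pos": TCP position; "eef_rot": TCP orientation; "force": force on the tool from outside, world axes, zero at the start; "moment": the same for the moment, N m; "grip_width": finger opening in m.
Only numpy, scipy, OpenCV 4.12 (cv2) and the standard library are available. Lean on these libraries where they do the work, as an engineer would, in place of code of your own. Each camera call takes 0.05 s, during which the arm holds its last target.

## Working session

There is one attempt and no reset: what is moved stays moved. The work goes in short steps, Python scripts to look and compute and a tool call to move; the robot and the scene stay as the last step left them, time stands still between calls to the robot, and variables do not carry over. Pictures are saved under pics/ and viewed, and the job is handed in when it is done.

Besides the shell and the picture viewer there is one more tool, called after "Request:" by a JSON object that holds its "method" and its "body", one argument or row to a line. servo_tool: Moves the arm, as the interface text tells. Its arguments: {"type":"object","properties":{"rows":{"type":"array"},"newtons":{"type":"number"}},"required":["rows"]}

```bash
ls; mkdir -p pics; cat > h.py <<'E'
import numpy as np, cv2
from station import ctrl, cams
def R_of(r):
    from scipy.spatial.transform import Rotation as Ro
    return Ro.from_euler('xyz', r).as_matrix()
def ext(pic, obs=None):
    # returns R,t camera->world
    if 'rvec' in pic and pic.get('rvec') is not None:
        R,_=cv2.Rodrigues(np.array(pic['rvec'],float)); t=np.array(pic['tvec'],float).ravel()
        return R.T, -R.T@t
    H=np.array(pic['hand_eye']); Rt=R_of(obs['eef_rot'])
    return Rt@H[:3,:3], Rt@H[:3,3]+np.array(obs['ee_pos'])
def K(p): return np.array([[p['fx'],0,p['cx']],[0,p['fy'],p['cy']],[0,0,1.]])
def ray(pic,uv,obs=None):
    n=cv2.undistortPoints(np.array([[uv]],float),K(pic),np.array(pic['dist_coeffs'],float))[0,0]
    R,o=ext(pic,obs); return o,R@np.array([n[0],n[1],1.])
def at_z(pic,uv,z,obs=None):
    o,d=ray(pic,uv,obs); return o+d*(z-o[2])/d[2]
def at_depth(pic,uv,obs=None):
    o,d=ray(pic,uv,obs); return o+d*float(pic['depth'][int(round(uv[1])),int(round(uv[0]))])
def save(pic,name): cv2.imwrite('pics/'+name+'.png',pic['image'][:,:,::-1])
E
python3 - <<'E'
from h import *
o=ctrl.get_obs(); print(o)
print(ctrl.hold_point_z)
names=['case','cover','cover_handle','tin_1','spice_jar','paste_jar','sauce_bottle','pickle_jar','food_can','mug','bowl']
for c in ['top','scene']:
    p=cams.camera(c); save(p,c+'0'); 
    print(c,p['fx'],p['dist_coeffs'],ext(p)[1])
    for n in names:
        for d in cams.place_of(p,n)[:4]:
            uv=np.array(d['at'])*[640,480]
            if d['p']>.3: print(c,n,round(d['p'],2),uv.round(1),'z0',at_z(p,uv,0.155 if n=='cover_handle' else (.006 if n in('tin_1','spice_jar','paste_jar') else 0)).round(3))
E
```

```text
pics
{'time_s': 0.0, 'qpos': array([-1.38758689e+00,  3.00502009e-01,  1.52159998e+00,  1.71468912e-05,
        1.32071579e+00, -6.66028627e-02]), 'joint_vel': array([ 4.26371545e-05,  4.08060108e-04,  1.61521269e-03,  2.67316722e-03,
       -9.54259446e-04, -1.05673879e-03]), 'tau': array([ 3.90468820e-03, -5.31803226e+01, -3.52733839e+01,  7.09769432e-02,
        2.43294309e-02, -9.81603193e-05]), 'ee_pos': array([ 0.13592183, -0.53265578,  0.20486139]), 'eef_rot': array([-3.14037135e+00, -9.81079452e-05,  2.49807990e-01]), 'force': array([-0.57801264,  0.73171935, -0.73177515]), 'moment': array([0.00042625, 0.02247719, 0.01853243]), 'grip_width': 0.09371522505243755}
-0.0188
top 495.6630100680388 [-0.02145245  0.          0.          0.          0.        ] [ 0.34983267 -0.10872154  1.41949405]
top case 0.95 [255.8 249.7] z0 [0.489 0.041 0.   ]Traceback (most recent call last):
  File "<stdin>", line 9, in <module>
ValueError: it knows: bowl, case, cover_handle, food_can, mug, paste_jar, pickle_jar, sauce_bottle, spice_jar, tin
```

```bash

python3 - <<'E'
from h import *
names=['case','cover_handle','tin','spice_jar','paste_jar','sauce_bottle','pickle_jar','food_can','mug','bowl']
for c in ['top','scene']:
    p=cams.camera(c); save(p,c+'1'); 
    for n in names:
        for d in cams.place_of(p,n)[:4]:
            uv=np.array(d['at'])*[640,480]
            if d['p']>.2: print(c,n,round(d['p'],2),uv.round(1),'z0',at_z(p,uv,0.155 if n=='cover_handle' else (.006 if n in('tin','spice_jar','paste_jar') else 0)).round(3))
E
```

```text
top case 0.4 [159.8 329.8] z0 [0.27  0.314 0.   ]
top cover_handle 0.98 [311.4 248.7] z0 [ 0.473 -0.118  0.155]
top paste_jar 0.89 [187.4 240.9] z0 [0.519 0.236 0.006]
top paste_jar 0.24 [432.1 286.9] z0 [ 0.369 -0.46   0.006]
top sauce_bottle 0.61 [315.7 161.1] z0 [ 0.746 -0.138  0.   ]
top pickle_jar 0.86 [244.3 160.7] z0 [0.753 0.072 0.   ]
top pickle_jar 0.66 [430.3 292. ] z0 [ 0.355 -0.455  0.   ]
top food_can 0.59 [159.2 326.8] z0 [0.278 0.316 0.   ]
top mug 0.68 [443.7 231.7] z0 [ 0.527 -0.504  0.   ]
top bowl 0.88 [432.3 286.5] z0 [ 0.37  -0.462  0.   ]
scene case 0.66 [355.3 231.1] z0 [0.473 0.054 0.   ]
scene case 0.28 [416.3 286.1] z0 [0.749 0.078 0.   ]
scene cover_handle 0.82 [310.9 223.4] z0 [ 0.475 -0.12   0.155]
scene tin 0.45 [275.5 273. ] z0 [ 0.473 -0.249  0.006]
scene paste_jar 0.53 [408.4 216.2] z0 [0.525 0.235 0.006]
scene sauce_bottle 0.73 [361.  314.3] z0 [ 0.734 -0.12   0.   ]
scene sauce_bottle 0.73 [313.3 223.8] z0 [ 0.371 -0.041  0.   ]
scene sauce_bottle 0.34 [378.  163.9] z0 [0.268 0.31  0.   ]
scene pickle_jar 0.89 [416.4 286.2] z0 [0.75  0.078 0.   ]
scene food_can 0.73 [377.3 166.3] z0 [0.276 0.3   0.   ]
scene mug 0.55 [214.  321.6] z0 [ 0.515 -0.485  0.   ]
scene mug 0.51 [355.  233.2] z0 [0.48  0.048 0.   ]
scene bowl 0.63 [195. 280.] z0 [ 0.354 -0.463  0.   ]
scene bowl 0.3 [418.5 287. ] z0 [0.756 0.081 0.   ]
```

View pics/top0.png

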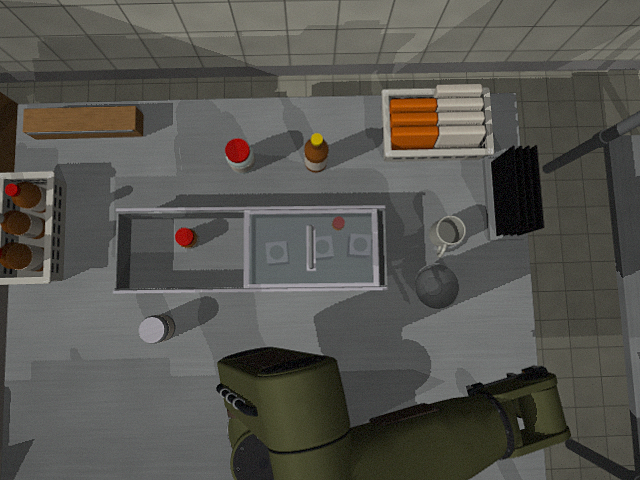

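```bash
ls pics
```

```text
scene1.png
top0.png
top1.png
```

View pics/scene1.png

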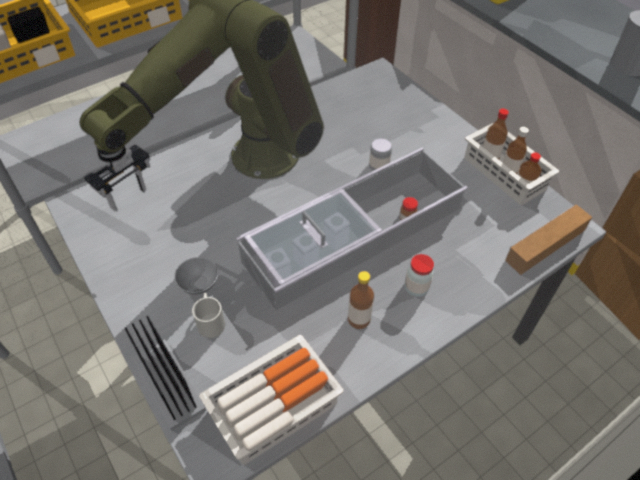

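Top view: handle bar at about (311,248). The tins show through the cover at (277,252), (323,246) and (360,244), with the spice jar at (338,223). Next I'll get the case corners and the tin positions.

```bash

python3 - <<'E'
from h import *
im=cv2.imread('pics/top1.png')
cv2.imwrite('pics/zoom1.png',cv2.resize(im[195:300,105:395],None,fx=2.75,fy=2.75,interpolation=cv2.INTER_CUBIC))
p=cams.camera('top')
for uv in [(117,208),(383,207),(386,289),(116,290)]: print(uv,at_z(p,uv,.105).round(4))
for uv in [(277,252),(323,246),(360,244)]: print(uv,at_z(p,uv,.103).round(4))
for v in (230,248,265):
  print([ (u,at_depth(p,(u,v)).round(3).tolist()) for u in (306,309,311,313,316)])
E
```

```text
(117, 208) [0.601  0.4012 0.105 ]
(383, 207) [ 0.5854 -0.314   0.105 ]
(386, 289) [ 0.3654 -0.3122  0.105 ]
(116, 290) [0.3819 0.3991 0.105 ]
(277, 252) [ 0.4714 -0.0261  0.103 ]
(323, 246) [ 0.4842 -0.1491  0.103 ]
(360, 244) [ 0.487  -0.2482  0.103 ]
[(306, [0.527, -0.105, 0.111]), (309, [0.521, -0.113, 0.159]), (311, [0.52, -0.118, 0.163]), (313, [0.52, -0.123, 0.161]), (316, [0.527, -0.131, 0.112])]
[(306, [0.479, -0.104, 0.111]), (309, [0.474, -0.111, 0.161]), (311, [0.474, -0.117, 0.158]), (313, [0.474, -0.122, 0.162]), (316, [0.479, -0.13, 0.108])]
[(306, [0.434, -0.102, 0.115]), (309, [0.431, -0.11, 0.157]), (311, [0.431, -0.115, 0.16]), (313, [0.43, -0.12, 0.161]), (316, [0.433, -0.129, 0.113])]
```

View pics/zoom1.png

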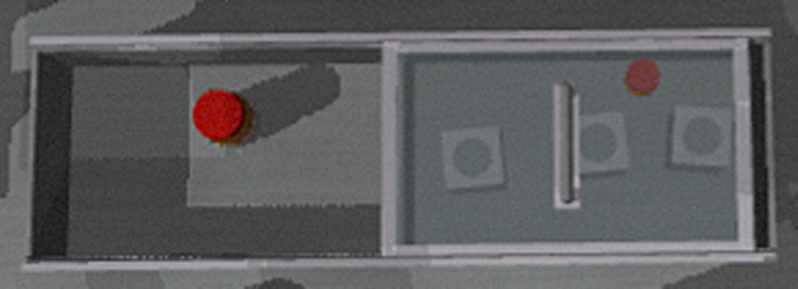

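Request:
{"method": "servo_tool", "body": {
  "rows": [
    [0.02,0.025,0,0,0,-0.03,1],
    [0.045,0.055,0,0,0,-0.07,1],
    [0.07,0.086,0,0,0,-0.1,1],
    [0.095,0.117,0,0,0,-0.14,1],
    [0.12,0.148,0,0,0,-0.17,1],
    [0.145,0.179,0,0,0,-0.2,1],
    [0.17,0.21,0,0,0,-0.24,1],
    [0.195,0.24,0,0,0,-0.274,1]
  ],
  "newtons": 20
}}

```text
time_s: 1.92
ee_pos: [0.3318, -0.2912, 0.2057]
eef_rot: [3.141, -0.0, -0.026]
force: [-0.0, -0.0, 0.5]
grip_width: 0.0942
```

Request:
{"method": "servo_tool", "body": {
  "rows": [
    [0.022,0.027,0,0,0,0,1],
    [0.045,0.055,0,0,0,0,1],
    [0.068,0.083,0,0,0,0,1],
    [0.09,0.111,0,0,0,0,1],
    [0.112,0.138,0,0,0,0,1],
    [0.13,0.16,0,0,0,0,1],
    [0.141,0.173,0,0,0,0,1],
    [0.142,0.174,0,0,0,0,1]
  ]
}}

```text
time_s: 2.58
ee_pos: [0.475, -0.1151, 0.2056]
eef_rot: [3.142, -0.001, -0.024]
force: [-0.8, -0.0, 0.1]
grip_width: 0.094
```

```bash

python3 - <<'E'
from h import *
o=ctrl.get_obs(); p=cams.camera('wrist'); save(p,'w1'); print(o['ee_pos'],o['eef_rot'])
for d in cams.place_of(p,'cover_handle')[:2]:
    uv=np.array(d['at'])*[640,480]; print(d['p'],uv,at_z(p,uv,.155,o))
for d in cams.place_of(p,'tin')[:4]:
    uv=np.array(d['at'])*[640,480]; print(d['p'],uv,at_z(p,uv,.006,o))
E
```

```text
[ 0.47503552 -0.115067    0.20557252] [ 3.14153924e+00 -5.24001474e-04 -2.35957563e-02]
0.89 [318.4   246.816] [ 0.48246803 -0.11558409  0.155     ]
```

View pics/w1.png

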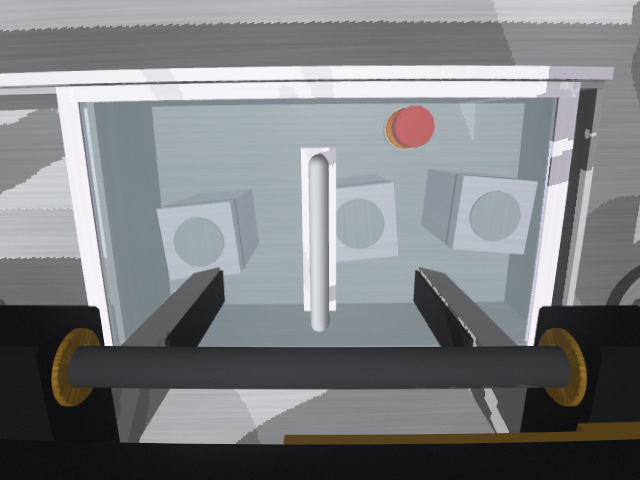

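The bar at column 318 is centred between the fingertips (columns 222 and 415). I'll lower onto it and grip.

Request:
{"method": "servo_tool", "body": {
  "rows": [
    [0.001,0,-0.018,0,0,0,1],
    [0.002,0,-0.04,0,0,0,1],
    [0.003,0,-0.06,0,0,0,1],
    [0.003,0,-0.0695,0,0,0,0.5],
    [0.003,0,-0.0695,0,0,0,-0.5],
    [0.003,0,-0.0695,0,0,0,-1],
    [0.003,0,-0.0695,0,0,0,-1],
    [0.003,0,-0.0695,0,0,0,-1]
  ],
  "newtons": 20
}}

```text
time_s: 3.4
ee_pos: [0.4768, -0.1179, 0.1373]
eef_rot: [3.141, -0.002, -0.027]
force: [-0.3, 0.4, 0.4]
grip_width: 0.0637
```

Request:
{"method": "servo_tool", "body": {
  "rows": [
    [0,0,0,0,0,0,-1],
    [0,0,0,0,0,0,-1],
    [0,0,0,0,0,0,-1],
    [0,0,0,0,0,0,-1],
    [0,0,0,0,0,0,-1],
    [0,0,0,0,0,0,-1],
    [0,0,0,0,0,0,-1],
    [0,0,0,0,0,0,-1]
  ]
}}

```text
time_s: 4.07
ee_pos: [0.4768, -0.1178, 0.1373]
eef_rot: [3.141, -0.002, -0.026]
force: [0.9, 0.4, -0.1]
grip_width: 0.0114
```

Request:
{"method": "servo_tool", "body": {
  "rows": [
    [0.0003,0.015,0,0,0,0,-1],
    [0.001,0.04,0,0,0,0,-1],
    [0.0015,0.07,0,0,0,0,-1],
    [0.0023,0.1,0,0,0,0,-1],
    [0.003,0.13,0,0,0,0,-1],
    [0.0036,0.16,0,0,0,0,-1],
    [0.0043,0.19,0,0,0,0,-1],
    [0.0048,0.215,0,0,0,0,-1]
  ]
}}

```text
time_s: 4.73
ee_pos: [0.48, 0.0988, 0.1372]
eef_rot: [3.14, 0.002, -0.026]
force: [-10.7, -3.2, 7.2]
grip_width: 0.0111
```

Request:
{"method": "servo_tool", "body": {
  "rows": [
    [0.0003,0.02,0,0,0,0,-1],
    [0.0007,0.045,0,0,0,0,-1],
    [0.001,0.065,0,0,0,0,-1],
    [0.0013,0.083,0,0,0,0,-1],
    [0.0015,0.094,0,0,0,0,-1],
    [0.0016,0.1,0,0,0,0,-1],
    [0.0017,0.103,0,0,0,0,-1],
    [0.0017,0.105,0,0,0,0,-1]
  ]
}}

```text
time_s: 5.4
ee_pos: [0.4814, 0.2035, 0.1372]
eef_rot: [3.14, 0.003, -0.026]
force: [-6.0, -1.8, 5.4]
grip_width: 0.0112
```

Not at the stop yet, so I'll creep on until the force rises.

Request:
{"method": "servo_tool", "body": {
  "rows": [
    [0,0.002,0,0,0,0,-1],
    [0,0.004,0,0,0,0,-1],
    [0,0.005,0,0,0,0,-1],
    [0,0.006,0,0,0,0,-1],
    [0,0.007,0,0,0,0,-1],
    [0,0.008,0,0,0,0,-1],
    [0,0.008,0,0,0,0,-1],
    [0,0.008,0,0,0,0,-1]
  ]
}}

```text
time_s: 6.07
ee_pos: [0.4814, 0.2059, 0.137]
eef_rot: [3.13, 0.005, -0.028]
force: [-5.6, -39.7, 10.7]
grip_width: 0.014
```

```bash

python3 - <<'E'
from h import *
o=ctrl.get_obs(); print(o['ee_pos'],o['force'],o['moment'])
p=cams.camera('top'); save(p,'top2')
E
```

```text
[0.48142888 0.20590328 0.13704336] [ -5.60587937 -39.68874466  10.68563674] [-7.29817762  0.96654094  0.06047336]
```

View pics/top2.png

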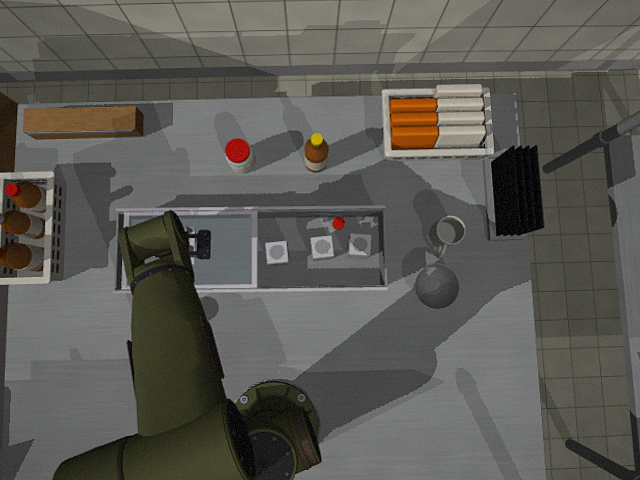

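The cover is against its stop (force 40 N, y=0.206). I'll ease off, open, and rise.

Request:
{"method": "servo_tool", "body": {
  "rows": [
    [0,0,0,0,0,0,-1],
    [0,0,0,0,0,0,-1],
    [0,0,0,0,0,0,0],
    [0,0,0,0,0,0,0.4],
    [0,0,0,0,0,0,0.4],
    [0,0,0,0,0,0,0.4],
    [0,0,0,0,0,0,0.4],
    [0,0,0,0,0,0,0.4]
  ]
}}

```text
time_s: 6.78
ee_pos: [0.4815, 0.2059, 0.137]
eef_rot: [3.13, 0.005, -0.028]
force: [0.4, 1.0, -0.8]
grip_width: 0.0477
```

```bash

python3 - <<'E'
from h import *
im=cv2.imread('pics/top2.png')
cv2.imwrite('pics/zoom2.png',cv2.resize(im[200:300,240:400],None,fx=5,fy=5,interpolation=cv2.INTER_CUBIC))
p=cams.camera('top')
import json
for n in ('tin','spice_jar'):
  for d in cams.place_of(p,n)[:6]:
    uv=np.array(d['at'])*[640,480]; print(n,d['p'],uv,at_z(p,uv,.006).round(4))
  for d in cams.spot_in(p,n)[:6]:
    b=d['box']; uv=np.array([(b[0]+b[2])/2*640,(b[1]+b[3])/2*480]);print(n,d['p'],np.array(b)*[640,480,640,480],at_z(p,uv,.101).round(4))
E
```

```text
tin 0.87 [319.424 247.92 ] [ 0.4888 -0.1416  0.006 ]
tin 0.7 [276.8  253.92] [ 0.4748 -0.0193  0.006 ]
tin 0.7 [353.792 248.496] [ 0.4846 -0.2401  0.006 ]
tin 0.44 [336.384 223.776] [ 0.5575 -0.1925  0.006 ]
tin 0.89 [312.512 232.176 335.296 258.624] [ 0.4859 -0.1516  0.101 ]
tin 0.85 [345.984 233.712 371.392 259.584] [ 0.4801 -0.2446  0.101 ]
tin 0.78 [266.624 238.896 289.92  262.512] [ 0.4749 -0.0294  0.101 ]
spice_jar 0.66 [339.712 225.504] [ 0.5522 -0.202   0.006 ]
spice_jar 0.46 [246.08  162.576] [0.7451 0.0657 0.006 ]
spice_jar 0.71 [333.504 216.48  344.128 230.4  ] [ 0.5443 -0.1935  0.101 ]
```

View pics/zoom2.png

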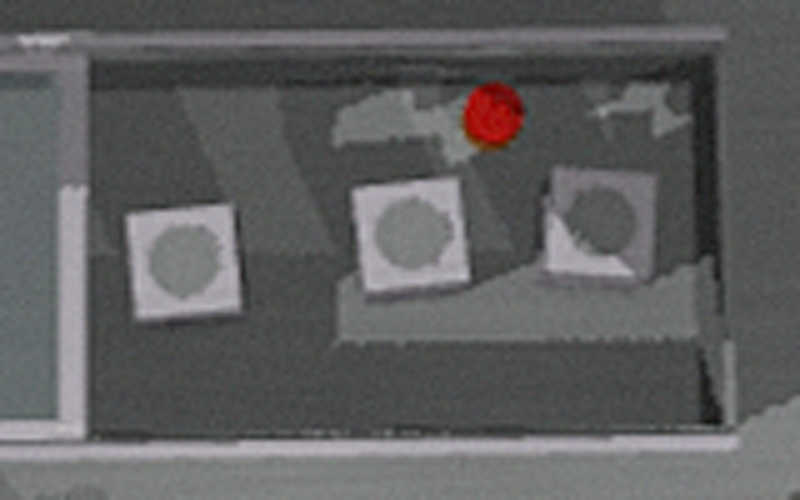

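Request:
{"method": "servo_tool", "body": {
  "rows": [
    [0,0,0.035,0,0,0,0.4],
    [0,0,0.07,0,0,0,0.4],
    [0,-0.02,0.1,0,0,0,0.4],
    [0,-0.06,0.11,0,0,0,0.4],
    [0,-0.1,0.11,0,0,0,0.4],
    [0,-0.14,0.11,0,0,0,0.4],
    [0,-0.18,0.11,0,0,0,0.4],
    [0,-0.22,0.11,0,0,0,0.4]
  ]
}}

```text
time_s: 7.7
ee_pos: [0.481, -0.0159, 0.2473]
eef_rot: [3.13, 0.004, -0.028]
force: [0.1, 0.3, 0.4]
grip_width: 0.0657
```

Request:
{"method": "servo_tool", "body": {
  "rows": [
    [0,-0.04,0,0,0,0,0.4],
    [0,-0.075,0,0,0,0,0.4],
    [0,-0.1,0,0,0,0,0.4],
    [0,-0.11,0,0,0,0,0.4],
    [0,-0.11,0,0,0,0,0.4],
    [0,-0.11,0,0,0,0,0.4],
    [0,-0.11,0,0,0,0,0.4],
    [0,-0.11,0,0,0,0,0.4]
  ]
}}

```text
time_s: 8.37
ee_pos: [0.4811, -0.1246, 0.2474]
eef_rot: [3.13, 0.004, -0.026]
force: [0.0, 0.4, 0.2]
grip_width: 0.066
```

```bash

python3 - <<'E'
from h import *
o=ctrl.get_obs(); p=cams.camera('wrist'); save(p,'w2'); print(o['ee_pos'],o['eef_rot'])
import pickle; pickle.dump((o,p),open('w2.pkl','wb'))
for n in ('tin','spice_jar'):
  for d in cams.place_of(p,n)[:5]:
    uv=np.array(d['at'])*[640,480]; print(n,d['p'],uv,at_z(p,uv,.006,o))
E
```

```text
[ 0.48114262 -0.12456755  0.24736766] [ 3.13044353  0.00390714 -0.02590494]
tin 0.81 [426.496 196.992] [ 0.49046752 -0.24669985  0.006     ]
tin 0.57 [334.528 205.824] [ 0.48344299 -0.14514486  0.006     ]
spice_jar 0.73 [381.632 137.088] [ 0.55569998 -0.19645606  0.006     ]
```

View pics/w2.png

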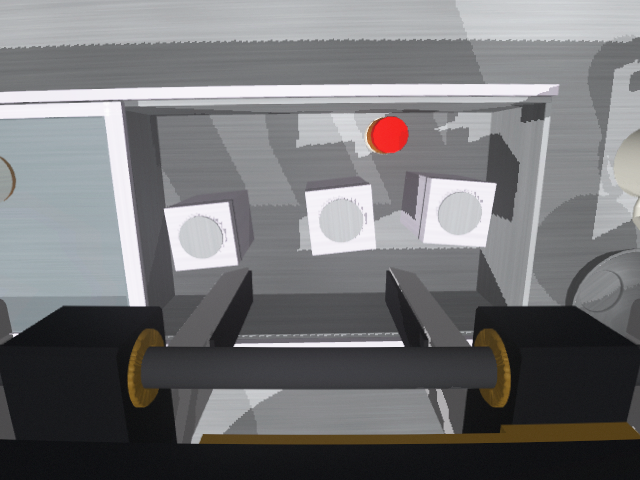

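Tin tops: tin 1 has corners near (164,209), (232,202), (240,265), (175,271). Tin 2 is near (305..377,184..256) and tin 3 near (421..496,176..247). The spice jar is at (388,135).

```bash

python3 - <<'E'
from h import *
import pickle; o,p=pickle.load(open('w2.pkl','rb'))
C={1:[(164,209),(232,202),(240,265),(175,271)],2:[(305,191),(370,184),(377,248),(313,256)],3:[(425,176),(496,183),(487,247),(421,243)]}
D={1:(202,237),2:(342,219.5),3:(460,213)}
g=cv2.cvtColor(p['image'],cv2.COLOR_RGB2GRAY)
for k,c in C.items():
    c=cv2.cornerSubPix(g,np.array(c,np.float32).reshape(-1,1,2),(4,4),(-1,-1),(3,50,.01)).reshape(-1,2)
    w=np.array([at_z(p,x,.101,o) for x in c])[:,:2]
    a=[]
    for i in range(4):
        e=w[(i+1)%4]-w[i]; a.append((np.arctan2(e[1],e[0])+np.pi/4)%(np.pi/2)-np.pi/4)
    print(k,c.round(1).tolist(),'ctr',w.mean(0).round(4),'disc',at_z(p,D[k],.103,o).round(4),'yaws',np.round(a,3),'len',[round(float(np.linalg.norm(w[(i+1)%4]-w[i])),4) for i in range(4)], 'depthz',at_depth(p,D[k],o).round(4))
t=cams.camera('top')
im=t['image']; save(t,'top3')
cv2.imwrite('pics/zoom3.png',cv2.resize(im[200:300,240:400,::-1],None,fx=5,fy=5,interpolation=cv2.INTER_CUBIC))
for u in [(185,262),(412,234),(603,220)]:
    print(at_z(t,((u[0]+.5)/5-.5+240,(u[1]+.5)/5-.5+200),.103))
print(ctrl.get_obs()['time_s'])
E
```

```text
1 [[163.3000030517578, 208.5], [228.10000610351562, 201.5], [237.5, 264.6000061035156], [174.5, 270.29998779296875]] ctr [ 0.4747 -0.024 ] disc [ 0.4749 -0.0256  0.103 ] yaws [0.077 0.067 0.065 0.058] len [0.0561, 0.0564, 0.0566, 0.0557] depthz [ 0.4752 -0.0259  0.1039]
2 [[304.5, 191.39999389648438], [370.1000061035156, 183.8000030517578], [375.3999938964844, 248.60000610351562], [312.1000061035156, 255.0]] ctr [ 0.4857 -0.1456] disc [ 0.4868 -0.1467  0.103 ] yaws [0.087 0.086 0.075 0.083] len [0.0557, 0.057, 0.0559, 0.0563] depthz [ 0.4872 -0.1466  0.1052]
3 [[427.0, 177.60000610351562], [496.20001220703125, 183.10000610351562], [483.8999938964844, 247.1999969482422], [421.0, 243.0]] ctr [ 0.489  -0.2465] disc [ 0.4896 -0.2482  0.103 ] yaws [-0.102 -0.115 -0.098 -0.054] len [0.06, 0.0567, 0.0565, 0.057] depthz [ 0.4897 -0.2481  0.1033]
[ 0.47138591 -0.02502293  0.103     ]
[ 0.48319051 -0.14635071  0.103     ]
[ 0.48802125 -0.24874932  0.103     ]
8.5667
```

```bash
cat >> h.py <<'E'
from scipy.spatial.transform import Rotation as Ro
def turn(yaw):
    o=ctrl.get_obs(); Rn=Ro.from_euler('xyz',o['eef_rot']); Rf=Ro.from_euler('xyz',[np.pi,0,yaw])
    return (Rf*Rn.inv()).as_rotvec().round(4)
E
python3 -c "
from h import *
print(turn(1.638))"
```

```text
[0.0119 0.0061 1.6645]
```

Request:
{"method": "servo_tool", "body": {
  "rows": [
    [-0.001,0.015,0,0.001,0.0005,0.1,1],
    [-0.002,0.03,0,0.0015,0.001,0.22,1],
    [-0.003,0.045,0,0.0025,0.001,0.34,1],
    [-0.004,0.06,0,0.003,0.0015,0.46,1],
    [-0.005,0.075,0,0.004,0.002,0.58,1],
    [-0.006,0.09,0,0.005,0.0025,0.7,1],
    [-0.0066,0.1,0,0.006,0.003,0.82,1],
    [-0.0066,0.1,0,0.0067,0.0035,0.94,1]
  ]
}}

```text
time_s: 9.23
ee_pos: [0.4744, -0.0234, 0.2475]
eef_rot: [3.138, 0.004, 0.921]
force: [0.2, -0.4, 0.5]
grip_width: 0.094
```

```bash

python3 -c "
from h import *
print(turn(1.638), ctrl.get_obs()['ee_pos'])"
```

```text
[0.0049 0.0028 0.7168] [ 0.47436767 -0.02344849  0.24751665]
```

Request:
{"method": "servo_tool", "body": {
  "rows": [
    [0,-0.001,0,0.001,0.0005,0.11,1],
    [0,-0.001,-0.01,0.0015,0.001,0.23,1],
    [0,-0.001,-0.03,0.0025,0.0015,0.35,1],
    [0,-0.001,-0.05,0.003,0.002,0.47,1],
    [0,-0.001,-0.07,0.004,0.0025,0.59,1],
    [0,-0.001,-0.09,0.005,0.0028,0.68,1],
    [0,-0.001,-0.105,0.005,0.0028,0.717,1],
    [0,-0.001,-0.11,0.005,0.0028,0.717,1]
  ]
}}

```text
time_s: 9.9
ee_pos: [0.4734, -0.0241, 0.1355]
eef_rot: [-3.139, -0.001, 1.64]
force: [-0.5, 1.7, -0.9]
grip_width: 0.0939
```

```bash

python3 - <<'E'
from h import *
o=ctrl.get_obs(); print(turn(1.638), o['ee_pos'],o['force'])
p=cams.camera('wrist'); save(p,'w3')
p=cams.camera('scene'); save(p,'s3')
E
```

```text
[-0.0005 -0.003  -0.0025] [ 0.47342034 -0.02406294  0.13545404] [-0.54873801  1.74026065 -0.91558297]
```

View pics/w3.png

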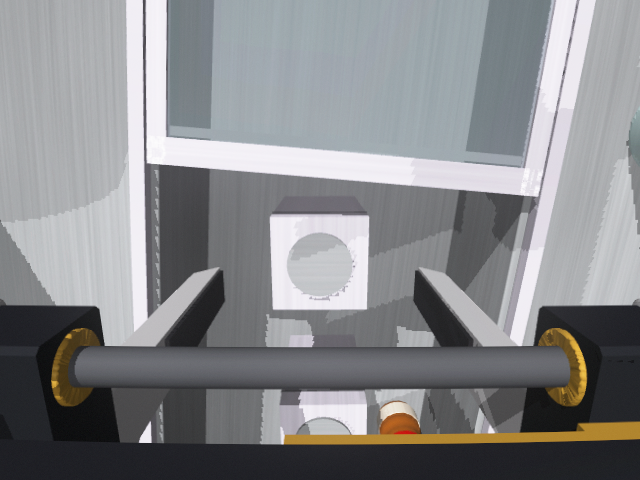

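Tin 1 sits centred (col 319) and square between the fingers. Descending.

Request:
{"method": "servo_tool", "body": {
  "rows": [
    [0.001,-0.001,-0.015,0,-0.003,0,1],
    [0.001,-0.001,-0.035,0,-0.003,0,1],
    [0.001,-0.001,-0.055,0,-0.003,0,1],
    [0.001,-0.001,-0.075,0,-0.003,0,1],
    [0.001,-0.001,-0.088,0,-0.003,0,1],
    [0.001,-0.001,-0.093,0,-0.003,0,0.4],
    [0.001,-0.001,-0.093,0,-0.003,0,0.1],
    [0.001,-0.001,-0.093,0,-0.003,0,0.1]
  ],
  "newtons": 30
}}

```text
time_s: 10.67
ee_pos: [0.4758, -0.0253, 0.0452]
eef_rot: [3.139, 0.0, 1.636]
force: [-0.3, 0.7, 0.7]
grip_width: 0.0778
```

Request:
{"method": "servo_tool", "body": {
  "rows": [
    [0,0,0,0,0,0,-0.2],
    [0,0,0,0,0,0,-0.4],
    [0,0,0,0,0,0,-1],
    [0,0,0,0,0,0,-1],
    [0,0,0,0,0,0,-1],
    [0,0,0,0,0,0,-1],
    [0,0,0,0,0,0,-1],
    [0,0,0,0,0,0,-1]
  ]
}}

```text
time_s: 11.33
ee_pos: [0.4759, -0.0253, 0.0459]
eef_rot: [3.138, 0.0, 1.636]
force: [-2.4, -0.7, 7.6]
grip_width: 0.0557
```

Request:
{"method": "servo_tool", "body": {
  "rows": [
    [0,0,0.004,0,0,0,-1],
    [0,0,0.012,0,0,0,-1],
    [0,0,0.025,0,0,0,-1],
    [0,0,0.038,0,0,0,-1],
    [0,0,0.047,0,0,0,-1],
    [0,0,0.05,0,0,0,-1],
    [0,0,0.05,0,0,0,-1],
    [0,0,0.05,0,0,0,-1]
  ]
}}

```text
time_s: 12.0
ee_pos: [0.4758, -0.0253, 0.0957]
eef_rot: [3.138, 0.0, 1.636]
force: [0.1, -0.2, -2.9]
grip_width: 0.0558
```

Request:
{"method": "servo_tool", "body": {
  "rows": [
    [0,0,0,0,0,0,-1],
    [0,0,0,0,0,0,-1],
    [0,0,0,0,0,0,-1],
    [0,0,0,0,0,0,-1],
    [0,0,0,0,0,0,-1],
    [0,0,0,0,0,0,-1],
    [0,0,0,0,0,0,-1],
    [0,0,0,0,0,0,-1]
  ]
}}

```text
time_s: 12.67
ee_pos: [0.4758, -0.0253, 0.0957]
eef_rot: [3.138, 0.0, 1.636]
force: [-0.0, -0.2, -3.7]
grip_width: 0.0561
```

```bash

python3 - <<'E'
from h import *
o=ctrl.get_obs(); print(o['ee_pos'],o['force'],o['tau'],o['grip_width'],o['qpos'])
p=cams.camera('scene'); save(p,'s4')
fs=[]
for i in range(4):
    o=ctrl.get_obs(); fs.append(o['force']); cams.camera('scene')
print(np.round(fs,2))
E
```

```text
[ 0.47576047 -0.0252884   0.09567936] [-0.02971198 -0.24710177 -3.67804465] [-1.86510180e-03 -4.72028196e+01 -3.11527991e+01  6.41339016e-02
  2.11838738e-02  1.97397271e-04] 0.0561040151433793 [-1.30241863e-01  2.64221734e-01  1.84439732e+00  4.94336906e-04
  1.02979912e+00 -1.95888669e-01]
[[-0.37 -0.89 -2.25]
 [ 0.12  0.18 -1.71]
 [ 0.82 -1.19 -2.6 ]
 [ 0.39 -0.66 -2.99]]
```

View pics/s4.png

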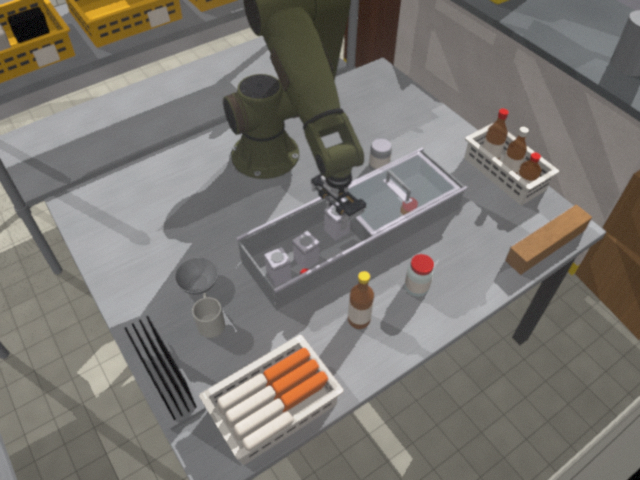

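Tin 1 weighs about 2.8 N, which makes it a light one. I'll set it back gently.

Request:
{"method": "servo_tool", "body": {
  "rows": [
    [0,0,-0.008,0,0,0,-1],
    [0,0,-0.02,0,0,0,-1],
    [0,0,-0.032,0,0,0,-1],
    [0,0,-0.041,0,0,0,-1],
    [0,0,-0.046,0,0,0,-1],
    [0,0,-0.048,0,0,0,-1],
    [0,0,-0.0495,0,0,0,-1],
    [0,0,-0.0502,0,0,0,-1]
  ]
}}

```text
time_s: 13.58
ee_pos: [0.4759, -0.0253, 0.0459]
eef_rot: [3.138, 0.0, 1.636]
force: [-5.3, 0.4, 10.5]
grip_width: 0.0555
```

Request:
{"method": "servo_tool", "body": {
  "rows": [
    [0,0,0,0,0,0,0.2],
    [0,0,0,0,0,0,0.4],
    [0,0,0,0,0,0,0.8],
    [0,0,0,0,0,0,1],
    [0,0,0,0,0,0,1],
    [0,0,0,0,0,0,1],
    [0,0,0.005,0,0,0,1],
    [0,0,0.015,0,0,0,1]
  ]
}}

```text
time_s: 14.25
ee_pos: [0.4754, -0.0252, 0.0607]
eef_rot: [3.14, -0.0, 1.636]
force: [-0.0, 0.2, 0.7]
grip_width: 0.0937
```

Request:
{"method": "servo_tool", "body": {
  "rows": [
    [0,0,0.025,0,0,0,1],
    [0,0,0.05,0,0,0,1],
    [0,0,0.08,0,0,0,1],
    [0,0,0.11,0,0,0,1],
    [0.001,-0.02,0.125,0,0,0,1],
    [0.003,-0.05,0.125,0,0,0,1],
    [0.006,-0.085,0.125,0,0,0,1],
    [0.009,-0.115,0.125,0,0,0,1]
  ]
}}

```text
time_s: 14.92
ee_pos: [0.4844, -0.1418, 0.1872]
eef_rot: [3.138, 0.001, 1.637]
force: [0.2, 1.1, 0.2]
grip_width: 0.094
```

```bash

python3 - <<'E'
from h import *
o=ctrl.get_obs(); print(turn(1.654), o['ee_pos'],o['force'])
p=cams.camera('wrist'); save(p,'w5')
p=cams.camera('scene'); save(p,'s5')
E
```

```text
[0.0005 0.0033 0.0172] [ 0.4843694  -0.14183788  0.18724191] [0.20100696 1.07659892 0.18382754]
```

View pics/w5.png

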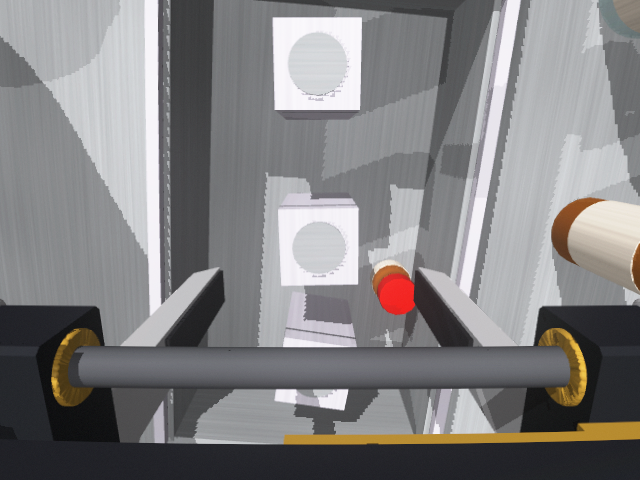

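View pics/s5.png

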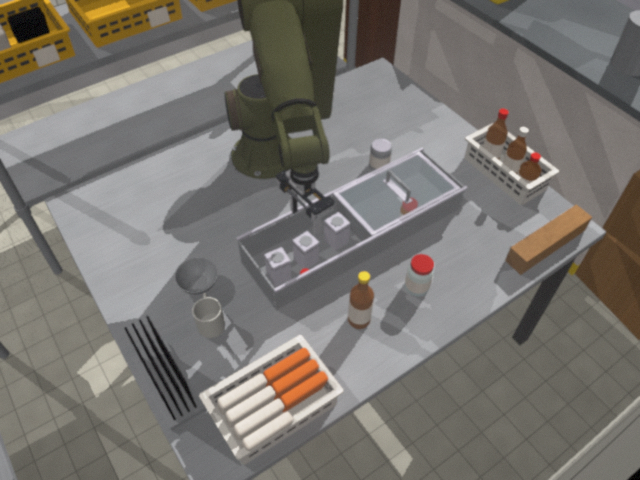

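Tin 1 stands upright at (317,63). Tin 2 is centred at (319,246), and the spice jar (397,290) is clear of the finger path. Descending on tin 2.

Request:
{"method": "servo_tool", "body": {
  "rows": [
    [0.001,-0.004,-0.015,0,0.003,0.015,0.8],
    [0.001,-0.004,-0.04,0,0.003,0.017,0.8],
    [0.001,-0.004,-0.065,0,0.003,0.017,0.8],
    [0.001,-0.004,-0.09,0,0.003,0.017,0.8],
    [0.001,-0.004,-0.115,0,0.003,0.017,0.8],
    [0.001,-0.004,-0.134,0,0.003,0.017,0.8],
    [0.001,-0.004,-0.143,0,0.003,0.017,0.8],
    [0.001,-0.004,-0.143,0,0.003,0.017,0.4]
  ]
}}

```text
time_s: 15.68
ee_pos: [0.4847, -0.1468, 0.0426]
eef_rot: [-3.139, -0.001, 1.65]
force: [0.6, -0.1, -0.4]
grip_width: 0.0808
```

Request:
{"method": "servo_tool", "body": {
  "rows": [
    [0,0,0,0,0,0,0.2],
    [0,0,0,0,0,0,0],
    [0,0,0,0,0,0,-0.4],
    [0,0,0,0,0,0,-1],
    [0,0,0,0,0,0,-1],
    [0,0,0,0,0,0,-1],
    [0,0,0,0,0,0,-1],
    [0,0,0,0,0,0,-1]
  ]
}}

```text
time_s: 16.35
ee_pos: [0.4851, -0.1469, 0.0437]
eef_rot: [-3.14, -0.0, 1.65]
force: [-2.7, 0.9, 7.4]
grip_width: 0.056
```

Request:
{"method": "servo_tool", "body": {
  "rows": [
    [0,0,0.004,0,0,0,-1],
    [0,0,0.012,0,0,0,-1],
    [0,0,0.025,0,0,0,-1],
    [0,0,0.038,0,0,0,-1],
    [0,0,0.047,0,0,0,-1],
    [0,0,0.05,0,0,0,-1],
    [0,0,0.05,0,0,0,-1],
    [0,0,0.05,0,0,0,-1]
  ],
  "newtons": 40
}}

```text
time_s: 17.02
ee_pos: [0.4849, -0.1468, 0.0933]
eef_rot: [-3.139, -0.0, 1.65]
force: [1.0, 0.5, -7.9]
grip_width: 0.056
```

Request:
{"method": "servo_tool", "body": {
  "rows": [
    [0,0,0,0,0,0,-1],
    [0,0,0,0,0,0,-1],
    [0,0,0,0,0,0,-1],
    [0,0,0,0,0,0,-1],
    [0,0,0,0,0,0,-1],
    [0,0,0,0,0,0,-1],
    [0,0,0,0,0,0,-1],
    [0,0,0,0,0,0,-1]
  ]
}}

```text
time_s: 17.68
ee_pos: [0.4849, -0.1468, 0.0933]
eef_rot: [-3.139, -0.0, 1.65]
force: [0.1, 0.5, -6.7]
grip_width: 0.0559
```

```bash

python3 - <<'E'
from h import *
o=ctrl.get_obs(); print(o['ee_pos'],o['grip_width'])
fs=[]
for i in range(6):
    o=ctrl.get_obs(); fs.append(o['force']); p=cams.camera('scene')
save(p,'s6')
print(np.round(fs,2), np.mean(fs,0))
E
```

```text
[ 0.48487175 -0.14679814  0.09330411] 0.05585519445980445
[[ 0.1   0.47 -6.7 ]
 [ 0.55  0.84 -6.26]
 [ 0.97 -0.22 -7.16]
 [ 0.14 -0.59 -7.53]
 [ 0.   -0.1  -7.5 ]
 [-0.23 -0.29 -7.67]] [ 0.2545244   0.01953431 -7.13494171]
```

View pics/s6.png

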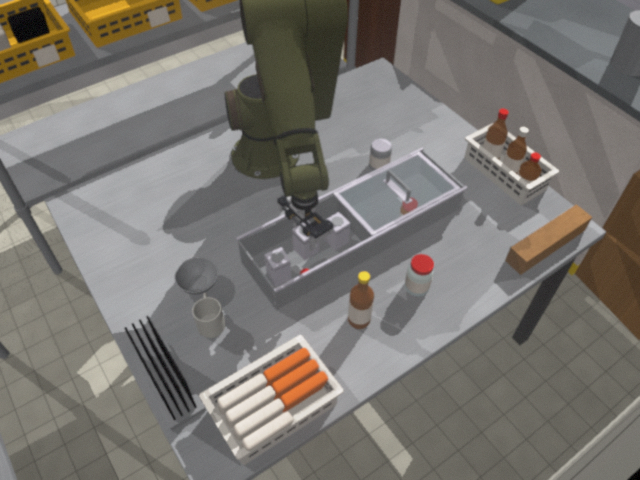

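Tin 2 weighs about 7.1 N, so it is heavy. The task asks for all three tins to be lifted, so I'll set it back, weigh tin 3, then return.

Request:
{"method": "servo_tool", "body": {
  "rows": [
    [0,0,-0.008,0,0,0,-1],
    [0,0,-0.02,0,0,0,-1],
    [0,0,-0.032,0,0,0,-1],
    [0,0,-0.041,0,0,0,-1],
    [0,0,-0.046,0,0,0,-1],
    [0,0,-0.048,0,0,0,-1],
    [0,0,-0.049,0,0,0,-1],
    [0,0,-0.0497,0,0,0,-1]
  ]
}}

```text
time_s: 18.65
ee_pos: [0.4851, -0.1469, 0.0439]
eef_rot: [-3.14, -0.0, 1.65]
force: [0.6, 0.1, -6.1]
grip_width: 0.0563
```

Request:
{"method": "servo_tool", "body": {
  "rows": [
    [0,0,-0.0003,0,0,0,-1],
    [0,0,-0.0006,0,0,0,-1],
    [0,0,-0.0008,0,0,0,-1],
    [0,0,-0.001,0,0,0,-1],
    [0,0,-0.001,0,0,0,-1],
    [0,0,-0.001,0,0,0,-1],
    [0,0,-0.001,0,0,0,-1],
    [0,0,-0.001,0,0,0,-1]
  ]
}}

```text
time_s: 19.32
ee_pos: [0.4854, -0.1471, 0.0437]
eef_rot: [-3.141, 0.0, 1.65]
force: [-3.7, 0.8, 5.7]
grip_width: 0.0559
```

Landed (Fz is now +5.7). Releasing.

Request:
{"method": "servo_tool", "body": {
  "rows": [
    [0,0,0,0,0,0,0.2],
    [0,0,0,0,0,0,0.4],
    [0,0,0,0,0,0,0.7],
    [0,0,0,0,0,0,0.8],
    [0,0,0,0,0,0,0.8],
    [0,0,0,0,0,0,0.8],
    [0,0,0.005,0,0,0,0.8],
    [0,0,0.015,0,0,0,0.8]
  ],
  "newtons": 30
}}

```text
time_s: 19.98
ee_pos: [0.4849, -0.1468, 0.0584]
eef_rot: [-3.139, -0.0, 1.65]
force: [-0.9, 0.6, -1.0]
grip_width: 0.0847
```

Request:
{"method": "servo_tool", "body": {
  "rows": [
    [0,0,0.025,0,0,0,0.8],
    [0,0,0.05,0,0,0,0.8],
    [0,0,0.08,0,0,0,0.8],
    [0,0,0.11,0,0,0,1],
    [0.001,-0.02,0.125,0,0,-0.05,1],
    [0.002,-0.05,0.125,0,0,-0.1,1],
    [0.003,-0.08,0.125,0,0,-0.14,1],
    [0.003,-0.098,0.125,0,0,-0.17,1]
  ]
}}

```text
time_s: 20.65
ee_pos: [0.4878, -0.2471, 0.1848]
eef_rot: [-3.141, 0.001, 1.477]
force: [-0.3, 0.1, -0.5]
grip_width: 0.0938
```

```bash

python3 - <<'E'
from h import *
o=ctrl.get_obs(); print(turn(1.571-.095), o['ee_pos'],o['force'])
p=cams.camera('wrist'); save(p,'w7')
g=cv2.cvtColor(p['image'],cv2.COLOR_RGB2GRAY)
t=cams.camera('top'); save(t,'top7')
for n in ('tin',):
  for d in cams.place_of(p,n)[:5]:
    uv=np.array(d['at'])*[640,480]; print(n,d['p'],uv,at_z(p,uv,.006,o))
E
```

```text
[ 0.0006 -0.0008 -0.0013] [ 0.48784892 -0.24711462  0.1848273 ] [-0.25280085  0.05858248 -0.52194605]
tin 0.8 [318.272 217.488] [ 0.48836704 -0.24635265  0.006     ]
tin 0.61 [306.368 106.224] [ 0.48733407 -0.14550487  0.006     ]
```

View pics/w7.png

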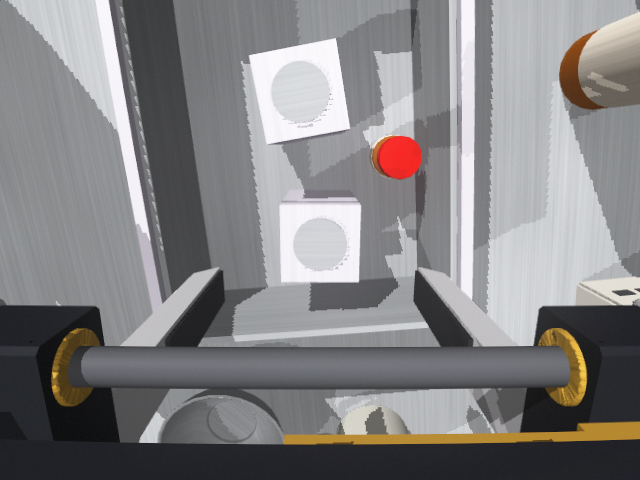

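Tin 3 is centred and square at (320,243). Tin 2 is back upright, and the spice jar is untouched. Descending.

Request:
{"method": "servo_tool", "body": {
  "rows": [
    [0.0005,0.0005,-0.015,0,0,0,0.8],
    [0.0005,0.0005,-0.04,0,0,0,0.8],
    [0.0005,0.0005,-0.065,0,0,0,0.8],
    [0.0005,0.0005,-0.09,0,0,0,0.8],
    [0.0005,0.0005,-0.115,0,0,0,0.8],
    [0.0005,0.0005,-0.132,0,0,0,0.8],
    [0.0005,0.0005,-0.14,0,0,0,0.8],
    [0.0005,0.0005,-0.14,0,0,0,0.4]
  ]
}}

```text
time_s: 21.47
ee_pos: [0.4877, -0.2438, 0.043]
eef_rot: [-3.138, -0.001, 1.48]
force: [0.7, -0.5, 0.7]
grip_width: 0.0807
```

Request:
{"method": "servo_tool", "body": {
  "rows": [
    [0,0,0,0,0,0,0.2],
    [0,0,0,0,0,0,0],
    [0,0,0,0,0,0,-0.4],
    [0,0,0,0,0,0,-1],
    [0,0,0,0,0,0,-1],
    [0,0,0,0,0,0,-1],
    [0,0,0,0,0,0,-1],
    [0,0,0,0,0,0,-1]
  ]
}}

```text
time_s: 22.13
ee_pos: [0.4883, -0.244, 0.0441]
eef_rot: [-3.139, -0.001, 1.48]
force: [-0.6, 2.2, 6.3]
grip_width: 0.0562
```

Request:
{"method": "servo_tool", "body": {
  "rows": [
    [0,0,0.004,0,0,0,-1],
    [0,0,0.012,0,0,0,-1],
    [0,0,0.025,0,0,0,-1],
    [0,0,0.038,0,0,0,-1],
    [0,0,0.047,0,0,0,-1],
    [0,0,0.05,0,0,0,-1],
    [0,0,0.05,0,0,0,-1],
    [0,0,0.05,0,0,0,-1]
  ]
}}

```text
time_s: 22.8
ee_pos: [0.4881, -0.2439, 0.0938]
eef_rot: [-3.139, -0.001, 1.48]
force: [0.5, 0.6, -3.1]
grip_width: 0.0553
```

Request:
{"method": "servo_tool", "body": {
  "rows": [
    [0,0,0,0,0,0,-1],
    [0,0,0,0,0,0,-1],
    [0,0,0,0,0,0,-1],
    [0,0,0,0,0,0,-1],
    [0,0,0,0,0,0,-1],
    [0,0,0,0,0,0,-1],
    [0,0,0,0,0,0,-1],
    [0,0,0,0,0,0,-1]
  ]
}}

```text
time_s: 23.47
ee_pos: [0.4881, -0.2439, 0.0938]
eef_rot: [-3.139, -0.001, 1.48]
force: [-0.1, 0.0, -3.0]
grip_width: 0.0558
```

```bash

python3 - <<'E'
from h import *
o=ctrl.get_obs(); print(o['ee_pos'],o['grip_width'])
fs=[]
for i in range(6):
    o=ctrl.get_obs(); fs.append(o['force']); p=cams.camera('scene')
save(p,'s8')
print(np.round(fs,2), np.mean(fs,0))
E
```

```text
[ 0.48807644 -0.24391069  0.09375719] 0.055767426900746375
[[-0.09  0.02 -3.02]
 [-0.58  0.81 -2.99]
 [ 0.43 -0.68 -2.98]
 [-0.17  0.88 -3.19]
 [-0.07 -0.55 -2.55]
 [-0.17 -1.11 -2.49]] [-0.1088616  -0.106204   -2.87020539]
```

View pics/s8.png

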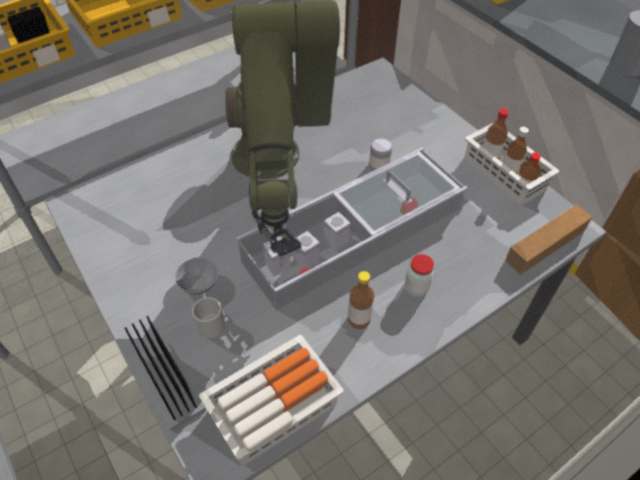

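Tin 3 weighs about 2.9 N, so it is light and tin 2 is the heaviest. Setting tin 3 back.

Request:
{"method": "servo_tool", "body": {
  "rows": [
    [0,0,-0.008,0,0,0,-1],
    [0,0,-0.02,0,0,0,-1],
    [0,0,-0.032,0,0,0,-1],
    [0,0,-0.041,0,0,0,-1],
    [0,0,-0.046,0,0,0,-1],
    [0,0,-0.048,0,0,0,-1],
    [0,0,-0.0495,0,0,0,-1],
    [0,0,-0.0502,0,0,0,-1]
  ]
}}

```text
time_s: 24.43
ee_pos: [0.4881, -0.244, 0.0441]
eef_rot: [-3.139, -0.001, 1.48]
force: [-6.3, 3.9, 11.1]
grip_width: 0.0559
```

Request:
{"method": "servo_tool", "body": {
  "rows": [
    [0,0,0,0,0,0,0.2],
    [0,0,0,0,0,0,0.4],
    [0,0,0,0,0,0,0.7],
    [0,0,0,0,0,0,0.8],
    [0,0,0,0,0,0,0.8],
    [0,0,0,0,0,0,0.8],
    [0,0,0.005,0,0,0,0.8],
    [0,0,0.015,0,0,0,0.8]
  ],
  "newtons": 40
}}

```text
time_s: 25.1
ee_pos: [0.4876, -0.2437, 0.0588]
eef_rot: [-3.137, -0.002, 1.48]
force: [0.2, 0.5, -0.3]
grip_width: 0.0849
```

Request:
{"method": "servo_tool", "body": {
  "rows": [
    [0,0,0.025,0,0,0,0.8],
    [0,0,0.05,0,0,0,0.8],
    [0,0,0.08,0,0,0,0.8],
    [0,0,0.11,0,0,0,1],
    [0,0.02,0.125,0,0,0.05,1],
    [-0.001,0.05,0.125,0,0,0.1,1],
    [-0.002,0.08,0.125,0,0,0.14,1],
    [-0.003,0.097,0.125,0,0,0.17,1]
  ]
}}

```text
time_s: 25.77
ee_pos: [0.4845, -0.1445, 0.1851]
eef_rot: [-3.138, -0.001, 1.653]
force: [-1.0, 0.3, -0.5]
grip_width: 0.0939
```

```bash

python3 - <<'E'
from h import *
o=ctrl.get_obs(); print(turn(1.65), o['ee_pos'],o['force'])
p=cams.camera('wrist'); save(p,'w9')
t=cams.camera('scene'); save(t,'s9')
E
```

```text
[-0.0011 -0.0033 -0.003 ] [ 0.48446671 -0.14454527  0.18512063] [-1.04321909  0.27900421 -0.50253607]
```

View pics/w9.png

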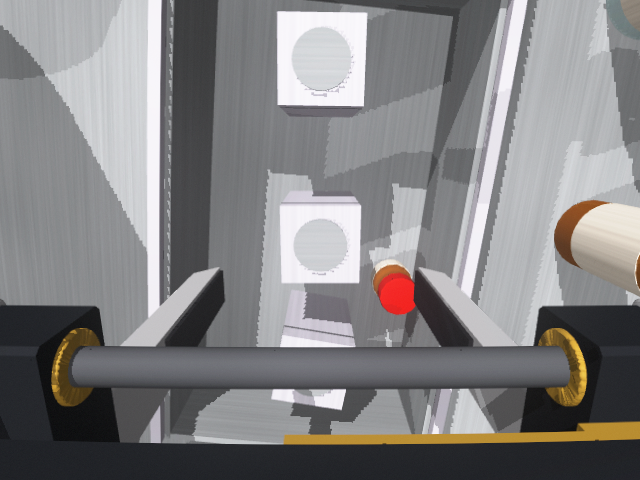

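View pics/s9.png

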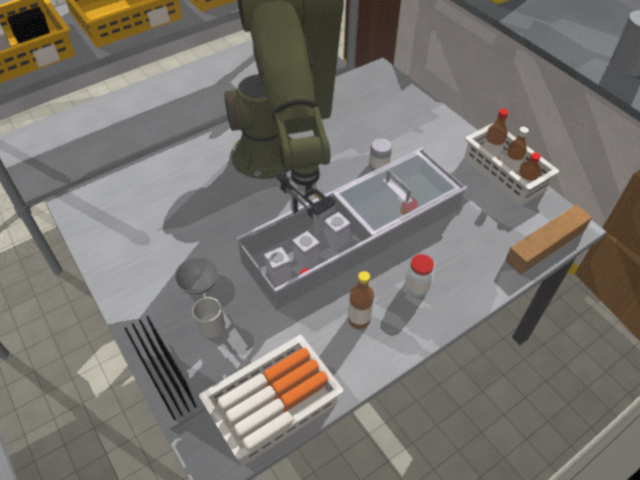

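All three tins are upright and tin 2 is centred at (320,244). Re-grasping tin 2.

Request:
{"method": "servo_tool", "body": {
  "rows": [
    [0.0005,-0.002,-0.015,-0.001,-0.003,-0.002,0.8],
    [0.0005,-0.002,-0.04,-0.001,-0.003,-0.002,0.8],
    [0.0005,-0.002,-0.065,-0.001,-0.003,-0.002,0.8],
    [0.0005,-0.002,-0.09,-0.001,-0.003,-0.002,0.8],
    [0.0005,-0.002,-0.115,-0.001,-0.003,-0.002,0.8],
    [0.0005,-0.002,-0.132,-0.001,-0.003,-0.002,0.8],
    [0.0005,-0.002,-0.14,-0.001,-0.003,-0.002,0.8],
    [0.0005,-0.002,-0.14,-0.001,-0.003,-0.002,0.4]
  ],
  "newtons": 40
}}

```text
time_s: 26.53
ee_pos: [0.4846, -0.1472, 0.044]
eef_rot: [-3.139, -0.001, 1.651]
force: [-0.2, 0.3, 0.3]
grip_width: 0.081
```

Request:
{"method": "servo_tool", "body": {
  "rows": [
    [0,0,0,0,0,0,0.2],
    [0,0,0,0,0,0,0],
    [0,0,0,0,0,0,-0.4],
    [0,0,0,0,0,0,-1],
    [0,0,0,0,0,0,-1],
    [0,0,0,0,0,0,-1],
    [0,0,0,0,0,0,-1],
    [0,0,0,0,0,0,-1]
  ]
}}

```text
time_s: 27.2
ee_pos: [0.4852, -0.1474, 0.045]
eef_rot: [-3.141, -0.0, 1.651]
force: [-0.4, -0.4, 6.4]
grip_width: 0.0557
```

Request:
{"method": "servo_tool", "body": {
  "rows": [
    [0,0,0.004,0,0,0,-1],
    [0,0,0.012,0,0,0,-1],
    [0,0,0.026,0,0,0,-1],
    [0,0,0.042,0,0,0,-1],
    [0,0,0.058,0,0,0,-1],
    [0,0,0.074,0,0,0,-1],
    [0,0,0.09,0,0,0,-1],
    [0,0,0.106,0,0,0,-1]
  ]
}}

```text
time_s: 27.87
ee_pos: [0.4847, -0.1472, 0.152]
eef_rot: [-3.14, -0.001, 1.651]
force: [0.4, 0.4, -7.1]
grip_width: 0.0557
```

Request:
{"method": "servo_tool", "body": {
  "rows": [
    [0,0,0.018,0,0,0,-1],
    [0,0,0.036,0,0,0,-1],
    [0,0,0.054,0,0,0,-1],
    [0,0,0.072,0,0,0,-1],
    [0,0,0.09,0,0,0,-1],
    [0,0,0.108,0,0,0,-1],
    [0,0,0.122,0,0,0,-1],
    [0,0,0.13,0,0,0,-1]
  ]
}}

```text
time_s: 28.53
ee_pos: [0.4846, -0.1471, 0.2838]
eef_rot: [-3.141, -0.0, 1.651]
force: [0.4, -1.0, -7.0]
grip_width: 0.0561
```

Request:
{"method": "servo_tool", "body": {
  "rows": [
    [0,0,0,0,0,0,-1],
    [0,0,0,0,0,0,-1],
    [0,0,0,0,0,0,-1],
    [0,0,0,0,0,0,-1],
    [0,0,0,0,0,0,-1],
    [0,0,0,0,0,0,-1],
    [0,0,0,0,0,0,-1],
    [0,0,0,0,0,0,-1]
  ]
}}

```text
time_s: 29.2
ee_pos: [0.4846, -0.1471, 0.2837]
eef_rot: [-3.141, -0.0, 1.651]
force: [0.4, 0.4, -6.7]
grip_width: 0.0556
```

```bash

python3 - <<'E'
from h import *
o=ctrl.get_obs(); print(o['ee_pos'],o['eef_rot'],o['force'],o['grip_width'],abs(o['joint_vel']).max())
fs=[]
for i in range(4):
    fs.append(ctrl.get_obs()['force'][2]); p=cams.camera('scene')
save(p,'s10'); print(np.mean(fs))
t=cams.camera('top'); save(t,'top10')
for d in cams.place_of(t,'cover_handle')[:1]:
    uv=np.array(d['at'])*[640,480]; print(d,at_z(t,uv,.155))
p=cams.camera('wrist'); save(p,'w10')
a=cv2.imread('pics/s10.png')[130:330,180:480]; cv2.imwrite('pics/s10z.png',cv2.resize(a,None,fx=2.6,fy=2.6,interpolation=cv2.INTER_CUBIC))
E
```

```text
[ 0.48456244 -0.14707869  0.28368276] [-3.14085685e+00 -1.39100155e-04  1.65073460e+00] [ 0.4356803   0.41194033 -6.70361407] 0.05560124487659274 0.001689318665802095
-6.913861252951882
{'at': [0.2898, 0.5171], 'p': 0.89} [0.48241706 0.20435536 0.155     ]
```

View pics/s10z.png

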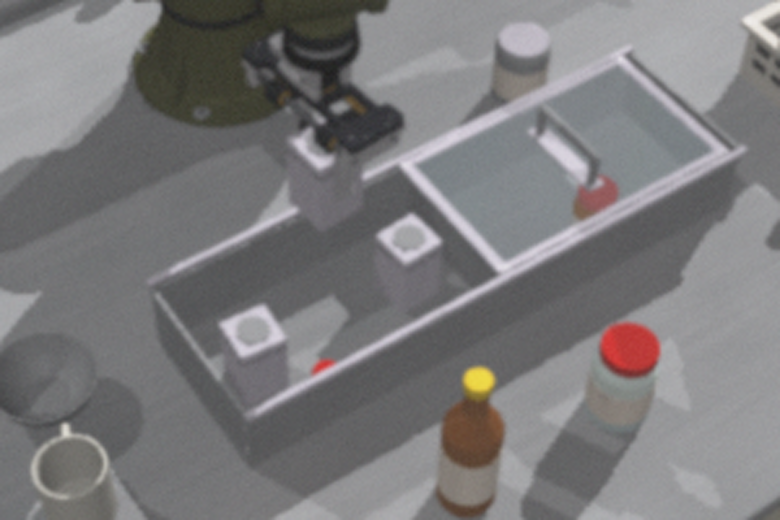

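View pics/top10.png

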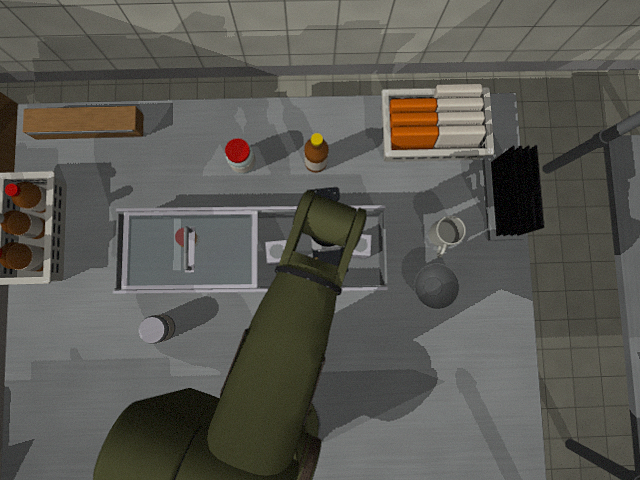

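View pics/w10.png

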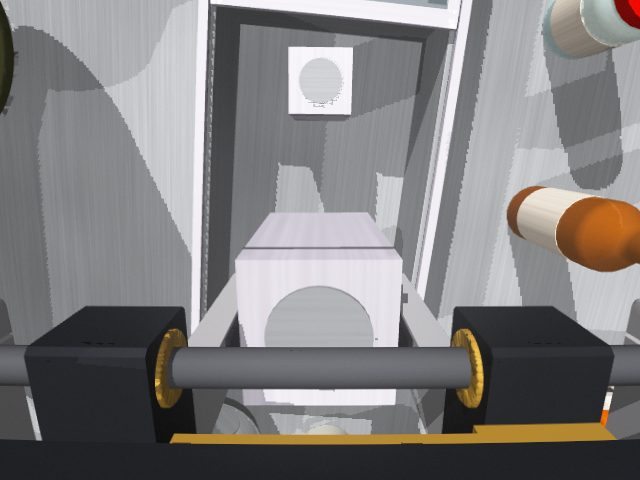

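```bash

python3 - <<'E'
from h import *
t=cams.camera('top'); pts=[]
for v in range(230,272):
    for u in range(178,205):
        w=at_depth(t,(u,v)); 
        if w[2]>.145: pts.append((u,v,*w))
pts=np.array(pts); print(len(pts),pts.mean(0).round(4))
for v in (235,245,255,265):
    q=pts[pts[:,1]==v]; print(v,q[:,0].min() if len(q) else 0,q[:,0].max() if len(q) else 0, [round(float(at_z(t,(x,v),.158)[1]),4) for x in (q[:,0].min(),q[:,0].max())] if len(q) else '')
im=t['image'][195:300,105:395,::-1]
cv2.imwrite('pics/zoom11.png',cv2.resize(im,None,fx=2.75,fy=2.75,interpolation=cv2.INTER_CUBIC))
E
```

```text
196 [1.859082e+02 2.491837e+02 4.774000e-01 1.960000e-01 1.855000e-01]
235 184.0 188.0 [0.2075, 0.1973]
245 184.0 188.0 [0.2074, 0.1972]
255 184.0 188.0 [0.2073, 0.1971]
265 183.0 187.0 [0.2097, 0.1995]
```

View pics/zoom11.png

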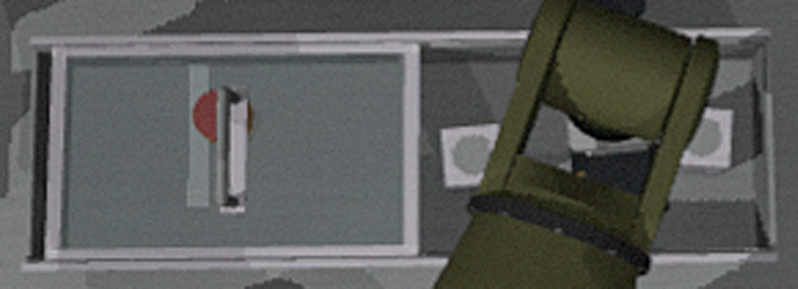

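```bash

python3 - <<'E'
import cv2,numpy as np
for n in ('top2','top3','top7','top10'):
    g=cv2.cvtColor(cv2.imread('pics/%s.png'%n),cv2.COLOR_BGR2GRAY).astype(float)
    r=[]
    for v in list(range(216,232))+list(range(240,262)):
        w=np.abs(np.diff(g[v,246:270])); 
        i=np.argmin(np.diff(g[v,246:270])); s=slice(max(i-2,0),i+3); r.append(246.5+(np.arange(23)[s]*w[s]).sum()/w[s].sum())
    print(n,np.median(r).round(2),np.std(r).round(2))
E
```

```text
top2 256.77 0.28
top3 257.14 0.32
top7 257.05 0.27
top10 257.06 0.28
```

The cover edge is within about 0.3 px (under 1 mm) of where it sat when pressed on the stop. The tin is held still and upright. Handing in.

```bash
python3 -c "
from station import ctrl, hand_in
o=ctrl.get_obs(); print(o['time_s'],o['ee_pos'],o['grip_width'],o['force'])
print(hand_in())"
```

```text
29.6 [ 0.48458199 -0.14711532  0.28383682] 0.056042064944137146 [-0.21833704  0.08747489 -8.31583806]
the job is handed in; nothing more can be done
None
```

The job is done and handed in at 29.6 s: the cover is open and the heaviest tin, tin 2, is held up in the gripper.

- **Cover:** I gripped the handle bar and slid the cover until it hit its stop; the wrist force rose to about 40 N there. In the last top picture its edge is within 1 mm of where it was when pressed on the stop. The handle position measured from the camera reads 1–3 mm short of the arm's own reading, which is about the camera's resolution.
- **Weighing:** I lifted the tins 5 cm each, in order from the cover. Tin 1 weighed about 2.8 N, tin 2 about 7.1 N and tin 3 about 2.9 N. I lowered each one onto the floor of the bay before releasing it, then picked tin 2 up again.
- **Final state:** Tin 2 hangs still and upright with a 40 N grip. Its bottom is at about z = 0.245 m, 14 cm above the rim. In the last pictures tins 1 and 3 stand upright in the bay, and the jars, bottle, can, mug and bowl have not moved as far as I can see. The arm hid the spice jar in the last top view, but the scene camera shows it in place.

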